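# Eject a scanner battery and trap it on the slide

### The job

Press down the eject key of the battery charger that has a battery in it, and trap the popped-out battery on its slide with your other finger before it slides away; do not grip or lift it. Finish while still holding it back there with that finger, the battery lying still on the slide. Leave the empty charger and the other things on the counter alone.

Things in the scene. Friction and masses are not known exactly. Their poses are not given: they have to be found in the camera images.
- charger: white charging dock for scanner batteries, 187 x 94 mm, fixed. Origin: under the crest of its slide, at counter level; x to its back, y to its left, z up. x 0 to 54 mm: level battery bay, floor 60 mm up, cheeks 14 mm high. x 0 to -110 mm: smooth slide falling 25 degrees to -x, open at its end. Eject key left of the slide at x -52, y 48 mm, on a housing 44 mm high. This one holds the battery.
- charger_slide (a point): point on the slide's surface, mid-width, straight across from the eject key (charger x -52, y 0 mm; 36 mm above the counter); axes as the charger's. A fingertip here is in the battery's path. The slide is 42 mm wide between guides 8 mm high. Upright fingertips 48 mm apart centre to centre, 48 mm above the counter, stand one on the pressed key and one here, 12 mm over the slide.
- key (a joint): travel of this eject key, m: 0 up, 0.010 fully down. Spring return: 1.4 N at first, 5 to 7 N fully down. Each mm moves a pusher behind the battery 3.4 mm towards the slide; only near the bottom does the battery tip over the crest and run down the slide by itself, gone within half a second. It need not stay down afterwards.
- key_top (a point): centre of the top face of that eject key, a grey block 26 x 26 mm; 58 mm above the counter when up, 48 mm when fully down.
- battery: black battery block with a grey band, 50 x 36 x 22 mm, about 0.13 kg, loose, lying flat in the charger's bay with its 50 mm side along the slide. Origin at the centre of its underside.
- battery_center (a point): centre of the battery, 11 mm above its underside; at the start about 27 mm behind the crest (charger x = +27 mm). Stopped by a finger opposite the key it comes to rest about 17 mm in front of the crest (x = -17 mm), tilted 25 degrees on the slide.
- empty_charger: A second, identical white charging dock for scanner batteries, 187 x 94 mm, fixed. Origin: under the crest of its slide, at counter level; x to its back, y to its left, z up. x 0 to 54 mm: level battery bay, floor 60 mm up, cheeks 14 mm high. x 0 to -110 mm: smooth slide falling 25 degrees to -x. This one is empty.
- empty_key (a joint): travel of the empty charger's eject key, m, 0 up, 0.010 down: leave it up.
- stamp: wooden hand stamp standing upright, 40 mm wide, 66 mm high; origin under its centre. Leave it.
- tape: roll of amber packing tape lying flat, 96 mm across, 45 mm high; origin under its centre. Leave it.
- parcel: taped cardboard parcel 100 x 140 x 70 mm; origin under its centre. Leave it.
- scanner: handheld barcode scanner lying flat, 170 x 50 x 30 mm; origin underneath near its middle, x towards its head. Leave it.

How it is judged:
By the outcome, as a careful person would: the job done as asked, in the order asked, and still so for the second after the job is handed in, while the arm keeps its last pose, push and grip.
It also fails if it takes over 29 s, if anything falls off the work surface, if the arm or the gripper's body presses on something with over 40 N, if the wrist force passes 120 N, or if a joint passes its speed limit or range.

### The arm

A 7-joint arm with a two-finger parallel gripper is mounted at the origin on the work surface. World frame = base frame: x ahead of the robot, y to its left, z up, the work surface at z = 0. Lengths are in m, angles in degrees, forces in N, time in s.
With the tool pointing down it reaches from about 0.425 to 0.875 m from the base axis. Payload 4.7 kg.
Tool frame: the origin (TCP) lies at the very end of the fingers, on their centre line; the grasp point (between the pads) lies 19 mm behind it; z points along the fingers, y is the line along which they close (so a half turn about z gives the same grasp; the last joint's range is limited). The gripper opens to 87 mm and grips with 3 to 60 N. Pads are 19 mm wide; open, the fingers measure 117 mm over their backs; the gripper's body (75 mm by 190 mm) begins 51 mm behind the grasp point.
Start: joints at [77.584, 18.392, -4.016, 83.108, 1.295, 78.541, -3.26], TCP at [0.149, -0.633, 0.223] pointing down, gripper open.
Joint ranges: [-163.93, 163.93], [-17.29, 119.83], [-79.2, 71.16], [3.27, 140.29], [-89.18, 269.18], [5.43, 117.66], [-154.24, 154.24]. Speed limits (degrees/s): [147.25, 147.25, 180, 180, 180, 180, 180].

### API

Orientations are given as [roll, pitch, yaw] about the fixed x, y, z axes, in that order (R = Rz(yaw) Ry(pitch) Rx(roll)).
In Python, from cell import telemetry, cams, env gives the robot as it stands.
- The arm moves only by the tool arm_command, never from a script. Its argument "series" is text: rows parted by semicolons, each of 5 numbers parted by spaces: the shift along the tool's x, y, z in mm, then the turn about the tool's z in rad, then the closure in counts, from 0 (fully open) to 255 (shut). A call has 1 to 20 rows; each row shifts and turns the commanded pose from where the row before left it, along the tool's axes as they then stand; what a row does not reach is not made up. A row lasts 1/12 s, in which the tool goes at most 41.7 mm and 7.16 degrees, less where a joint would pass 70% of its speed; a pose out of reach is approached as far as the arm can. A call is refused whole if a number of a shift passes 41.7 or a number of a turn 0.125, either way. A call with a gripper value outside its range is refused whole. The fingers move at their own pace and stop on an object; "squeeze" is the grip in N (left out, the last holds). Time passes only in rows, so rows that do not move let the fingers close. It gives the time, the measured TCP pose, the force, the opening and the grip force at its end, in the units of the state.
- telemetry.get_obs(): the state, without advancing time (a new reading comes with each control period).
- cams.read_camera(name): name is "scene" or "top" or "wrist"; returns the picture (420x560x3 uint8, blue, green, red); there is no depth.
- cams.calibration(name): a dict with "K" (3x3 intrinsics, pixels), "origin" and "rotation" of the camera in the world; the wrist camera has in their place "hand_eye" (4x4, takes a point from camera to tool coordinates, whose origin is the TCP and whose axes are the flange's). Camera axes: x right, y down, z forward; pixel columns grow to the right and rows downward; lengths in m; the calibration is good to about 2 mm. The wrist camera is an equidistant fisheye: a pixel r from the principal point sees the ray r / f radians off the axis. A picture is of the moment at which its call begins: read the wrist's pose just before it. calibration takes no time and is no camera call.
- env.sign_off(): hands the job in; it is judged then, once.
The state is a dict: "time_s": time; "qpos": joint angles; "joint_velocities": joint speeds; "effort": joint torques, N m; "tool_pos": TCP position; "tool_rot": TCP orientation; "force": force on the tool from outside, world axes, zero at the start; "wrist_torque": the same for the moment, N m; "grip_width": finger opening in m; "grasp_force": force on a finger pad.
Only numpy, scipy, OpenCV 4.12 (cv2) and the standard library are available. Lean on these libraries where they do the work, as an engineer would, in place of code of your own. Each camera call takes 0.05 s, during which the arm holds its last target. There are 200 camera calls.

## Working session

There is one attempt and no reset: what is moved stays moved. The work goes in short steps, Python scripts to look and compute and a tool call to move; the robot and the scene stay as the last step left them, time stands still between calls to the robot, and variables do not carry over. Pictures are saved under pics/ and viewed, at most 10 in all, crops included, and the job is handed in when it is done.

Besides the shell and the picture viewer there is one more tool, called after "Emit:" by a JSON object that holds its "method" and its "body", one argument or row to a line. arm_command: Moves the arm, as the interface text tells. Its arguments: {"type":"object","properties":{"series":{"type":"string"},"squeeze":{"type":"number"}},"required":["series"]}

```bash
mkdir -p pics; ls; python3 - <<'E'
from cell import telemetry,cams,env
import cv2
o=telemetry.get_obs();print(o)
for n in("top","scene"):
    cv2.imwrite(f"pics/{n}0.png",cams.read_camera(n))
    print(n,cams.calibration(n))
print(cams.calibration("wrist"))
E
```

```text
pics
{'time_s': 0.0, 'qpos': array([77.58364254, 18.43802746, -4.01566785, 83.17479796,  1.29596498,
       78.54080326, -3.25766741]), 'joint_velocities': array([ 0.02149008,  0.00723951, -0.02783098, -0.03804264, -0.00358206,
       -0.02624389,  0.00084898]), 'effort': array([ 3.74094925e-04, -4.91282523e+01, -4.03197370e-01, -3.12528276e+01,
       -6.37278683e-02,  4.34586941e-02,  1.87533419e-04]), 'tool_pos': array([ 0.14851488, -0.63223785,  0.22147415]), 'tool_rot': array([-1.79891669e+02,  6.66966462e-03,  1.32287656e+01]), 'force': array([-0.05288701, -0.06398417, -0.1488159 ]), 'wrist_torque': array([-0.0248667 , -0.04308665, -0.02610741]), 'grasp_force': 0.0, 'grip_width': 0.08713171376466784}
top {'K': array([[419.00001651,   0.        , 290.77584803],
       [  0.        , 419.00001651, 212.604396  ],
       [  0.        ,   0.        ,   1.        ]]), 'origin': array([0.3884961 , 0.00731159, 1.17244529]), 'rotation': array([-168.68244496,   -0.49118705,  -91.65756628])}
scene {'K': array([[388.66888258,   0.        , 278.36561004],
       [  0.        , 388.66888258, 211.87725605],
       [  0.        ,   0.        ,   1.        ]]), 'origin': array([ 1.06653879, -0.53084172,  0.97807191]), 'rotation': array([-141.99603264,    0.69082558,   40.81506925])}
{'K': array([[325.1922621 ,   0.        , 282.17912692],
       [  0.        , 325.1922621 , 211.50346442],
       [  0.        ,   0.        ,   1.        ]]), 'hand_eye': array([[ 3.17526081e-04, -9.60982881e-01, -2.76607666e-01,
         7.49194243e-02],
       [ 9.99999409e-01,  1.76373729e-05,  1.08665347e-03,
        -4.27291774e-04],
       [-1.03937675e-03, -2.76607848e-01,  9.60982319e-01,
        -1.62581011e-01],
       [ 0.00000000e+00,  0.00000000e+00,  0.00000000e+00,
         1.00000000e+00]])}
```

View pics/top0.png

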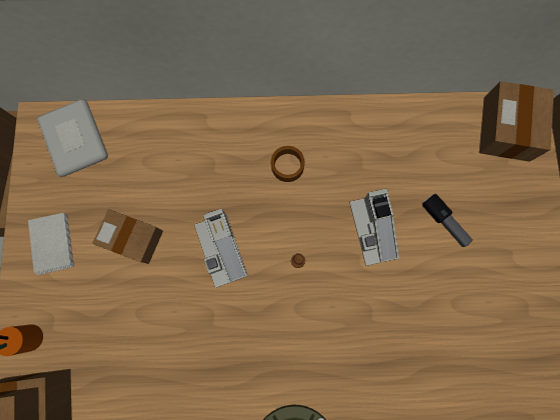

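View pics/scene0.png

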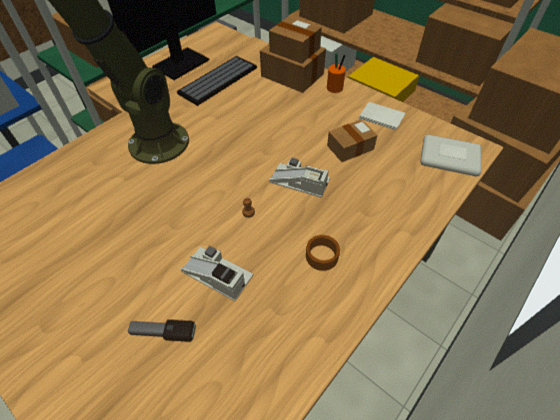

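```bash
cat > h.py <<'E'
import numpy as np,cv2
from scipy.spatial.transform import Rotation as R
from cell import telemetry,cams
def rot(r): return R.from_euler('xyz',r,degrees=True).as_matrix()
def cast(n,uv,z,pose=None):
    c=cams.calibration(n);K=c['K'];a=(uv[0]-K[0,2])/K[0,0];b=(uv[1]-K[1,2])/K[1,1]
    if n=='wrist':
        t=np.hypot(a,b);s=np.sin(t)/t if t>0 else 1;d=np.array([a*s,b*s,np.cos(t)])
        H=c['hand_eye'];T=rot(pose['tool_rot']);o=pose['tool_pos']+T@H[:3,3];d=T@H[:3,:3]@d
    else: o=c['origin'];d=rot(c['rotation'])@np.array([a,b,1])
    return o+d*(z-o[2])/d[2]
E
python3 - <<'E'
from h import *
print('key',cast('top',(370,242),.058),'batt',cast('top',(381,205),.082))
a,b=cast('top',(388,190),.0741),cast('top',(370,192),.074)
print(a,b)
im=cv2.imread('pics/top0.png')[180:275,340:410]
cv2.imwrite('pics/c.png',cv2.resize(im,None,fx=6,fy=6,interpolation=cv2.INTER_CUBIC))
E
```

```text
key [ 0.52510971 -0.21857194  0.058     ] batt [ 0.62051901 -0.24966587  0.082     ]
[ 0.66320029 -0.27347696  0.0741    ] [ 0.65896126 -0.22431648  0.074     ]
```

View pics/c.png

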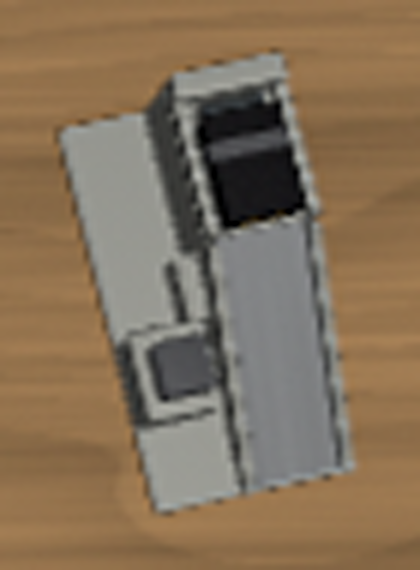

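```bash
python3 - <<'E'
from h import *
f=lambda x,y:(340+(x+.5)/6-.5,180+(y+.5)/6-.5)
a,b=cast('top',f(60,130),.01),cast('top',f(157,513),.01)
d=a-b;print('left edge len yaw',np.linalg.norm(d),np.degrees(np.arctan2(d[1],d[0])))
c,e=cast('top',f(304,210),.082),cast('top',f(284,128),.082)
d=e-c;print('batt edge yaw',np.degrees(np.arctan2(d[1],d[0])))
k=cast('top',f(181,367),.058);print('key',k)
y=np.degrees(np.arctan2((a-b)[1],(a-b)[0]));L=rot([0,0,y])
t=k-L@[0,.024,0];print('tcp target',t)
o=telemetry.get_obs();T=rot(o['tool_rot'])
print('tool-frame shift mm',1e3*T.T@(t-o['tool_pos']),'yaw diff',y-o['tool_rot'][2])
E
```

```text
left edge len yaw 0.18518750754365243 10.740134403826168
batt edge yaw 9.280863890611558
key [ 0.52849387 -0.21812355  0.058     ]
tcp target [ 0.53296639 -0.24170313  0.058     ]
tool-frame shift mm [ 463.64492418 -292.01138052  164.03717662] yaw diff -2.4852592137692646
```

Emit:
{"method": "arm_command", "body": {
  "series": "29 -18.2 0 0.043 158;29 -18.2 0 0 158;29 -18.2 0 0 158;29 -18.2 0 0 158;29 -18.2 0 0 158;29 -18.2 0 0 158;29 -18.2 0 0 158;29 -18.2 0 0 158;29 -18.2 0 0 158;29 -18.2 5 0 158;29 -18.2 10 0 158;29 -18.2 10 0 158;29 -18.2 10 0 158;29 -18.2 10 0 158;29 -18.2 10 0 158;29 -18.2 5 0 158;0 0 0 0 158;0 0 0 0 158"
}}

```text
time_s: 1.6
tool_pos: [0.5502, -0.2559, 0.1615]
tool_rot: [-179.9, 0.0, 11.1]
force: [-0.7, -1.0, -0.4]
grip_width: 0.0332
grasp_force: 0.0
```

```bash
python3 - <<'E'
from h import *
o=telemetry.get_obs();im=cams.read_camera('wrist');cv2.imwrite('pics/w1.png',im)
np.savez('w1.npz',**{k:o[k] for k in('tool_pos','tool_rot')})
print(o['time_s'],o['tool_pos'],o['tool_rot'],o['grip_width'],np.abs(o['joint_velocities']).max())
E
```

```text
1.6 [ 0.55017164 -0.2558506   0.16145506] [-1.79875478e+02  4.65125970e-02  1.10724813e+01] 0.033161324377620094 3.1094787953916616
```

View pics/w1.png

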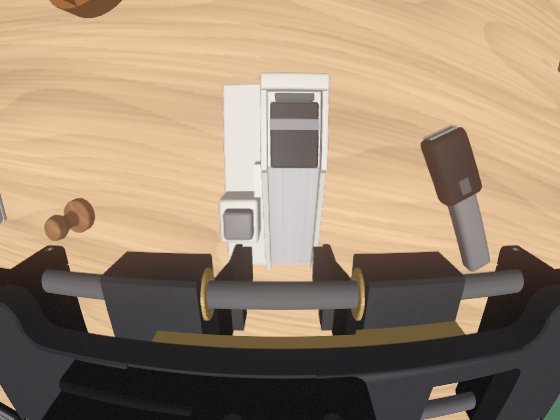

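```bash
python3 - <<'E'
from h import *
im=cv2.imread('pics/w1.png');p=np.load('w1.npz')
g=cv2.cvtColor(im,cv2.COLOR_BGR2GRAY)
def blob(x0,y0,x1,y1,lo,hi):
    m=cv2.inRange(g[y0:y1,x0:x1],lo,hi);n,l,s,c=cv2.connectedComponentsWithStats(m)
    i=1+s[1:,4].argmax();s[i][:2]+=[x0,y0];return s[i],c[i]+[x0,y0]
print(g[224,215:262],g[200:250,238])
s,c=blob(218,200,260,246,60,165);print('key',s,c);k=cast('wrist',c,.058,p);print(k)
s,c=blob(262,98,326,180,0,125);print('bat',s,c)
s=s[:4];print(cast('wrist',(s[0],s[1]+s[3]),.082,p),cast('wrist',(s[0]+s[2],s[1]+s[3]),.082,p),cast('wrist',(s[0],s[1]),.082,p),cast('wrist',(s[0]+s[2],s[1]),.082,p))
a,b=cast('wrist',(261,76),.074,p),cast('wrist',(328,76),.074,p);d=a-b
print('back yaw',np.degrees(np.arctan2(-d[0],d[1])),np.linalg.norm(d))
a,b=cast('wrist',(261,86),.074,p),cast('wrist',(261,160),.074,p);d=a-b
print('cheek yaw',np.degrees(np.arctan2(d[1],d[0])))
E
python3 -c "
import cv2;im=cv2.imread('pics/w1.png')[65:275,210:340];cv2.imwrite('pics/w1c.png',cv2.resize(im,None,fx=2.8,fy=2.8))"
```

```text
[203 202 202 201 190 193 216 226 186 137 151 156 156 157 158 160 159 160
 162 162 162 164 165 166 165 166 166 166 166 166 166 166 167 166 157 144
 130 104 163 233 228 214 193 144 136 166 216] [196 214 227 234 235 234 234 234 177 104 102 101 111 130 146 160 166 166
 167 165 166 166 166 165 166 165 165 164 163 163 162 161 160 160 159 158
 156 154 149 158 203 221 218 211  95  69  69  67  66  65]
key [223 209  31  31 793] [237.67213115 224.32282472]
[ 0.52960721 -0.22023229  0.058     ]
bat [ 270  130   48   38 1786] [293.91993281 148.40257559]
[ 0.58678331 -0.23906916  0.082     ] [ 0.59385109 -0.27447798  0.082     ] [ 0.61482855 -0.23373721  0.082     ] [ 0.62186318 -0.26849758  0.082     ]
back yaw 11.689690689965378 0.050731659695679755
cheek yaw 10.721263973304554
```

View pics/w1c.png

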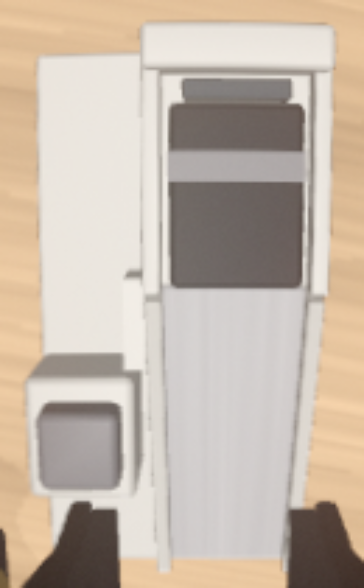

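Emit:
{"method": "arm_command", "body": {
  "series": "-5 -5 5 0 158;-5 -5 10 0 158;-5 -5 15 0 158;0 0 15 0 158;0 0 15 0 158;0 0 15 0 158;0 0 10 0 158;0 0 6 0 158;0 0 0 0 158;0 0 0 0 158;0 0 0 0 158"
}}

```text
time_s: 2.57
tool_pos: [0.5321, -0.2476, 0.0725]
tool_rot: [179.9, -0.1, 10.7]
force: [0.8, -0.6, 0.5]
grip_width: 0.0331
grasp_force: 0.0
```

```bash
python3 - <<'E'
from h import *
o=telemetry.get_obs();im=cams.read_camera('wrist');cv2.imwrite('pics/w2.png',im)
t=np.array([.5327,-.2437,.066])
print(o['time_s'],o['tool_pos'],o['tool_rot'],o['force'],1e3*rot(o['tool_rot']).T@(t-o['tool_pos']))
E
```

```text
2.5667 [ 0.53211051 -0.24757193  0.07250768] [ 1.79935373e+02 -6.95547198e-02  1.07400872e+01] [ 0.8436448  -0.64474582  0.51058743] [ 1.29281078 -3.70158579  6.505084  ]
```

View pics/w2.png

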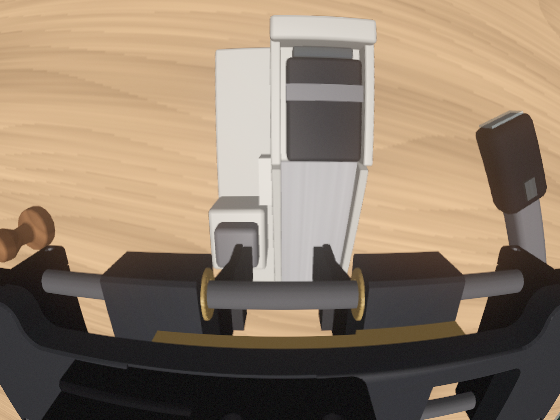

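Emit:
{"method": "arm_command", "body": {
  "series": "0.6 -1.8 0 0 158;0.6 -1.9 0 0 158;0 0 5 0 158;0 0 4 0 158;0 0 0 0 158;0 0 0 0 158;0 0 0 0 158;0 0 0 0 158"
}}

```text
time_s: 3.28
tool_pos: [0.5321, -0.2434, 0.0626]
tool_rot: [180.0, -0.0, 10.8]
force: [0.3, -0.3, 0.2]
grip_width: 0.0329
grasp_force: 0.0
```

Position is right; now press the 15 mm to the key's bottom.

Emit:
{"method": "arm_command", "body": {
  "series": "0 0 3 0 158;0 0 3 0 158;0 0 3 0 158;0 0 3 0 158;0 0 2 0 158;0 0 1 0 158;0 0 0 0 158;0 0 0 0 158;0 0 0 0 158;0 0 0 0 158;0 0 0 0 158;0 0 0 0 158"
}}

```text
time_s: 4.28
tool_pos: [0.5325, -0.2435, 0.0484]
tool_rot: [179.9, -0.0, 10.8]
force: [-1.3, 0.6, 7.0]
grip_width: 0.0332
grasp_force: 4.0
```

```bash
python3 - <<'E'
from h import *
o=telemetry.get_obs();im=cams.read_camera('wrist');s=cams.read_camera('scene')
print(o['time_s'],o['tool_pos'],o['force'])
a=cv2.resize(im[:300,150:430],(560,600));b=cv2.resize(s[230:310,170:260],(240,213),interpolation=cv2.INTER_CUBIC)
a=cv2.copyMakeBorder(a,0,0,0,240,0);a[:213,560:]=b;cv2.imwrite('pics/w3.png',a)
E
```

```text
4.2833 [ 0.53253111 -0.243494    0.04841069] [-1.30616401  0.58556657  7.00316357]
```

View pics/w3.png

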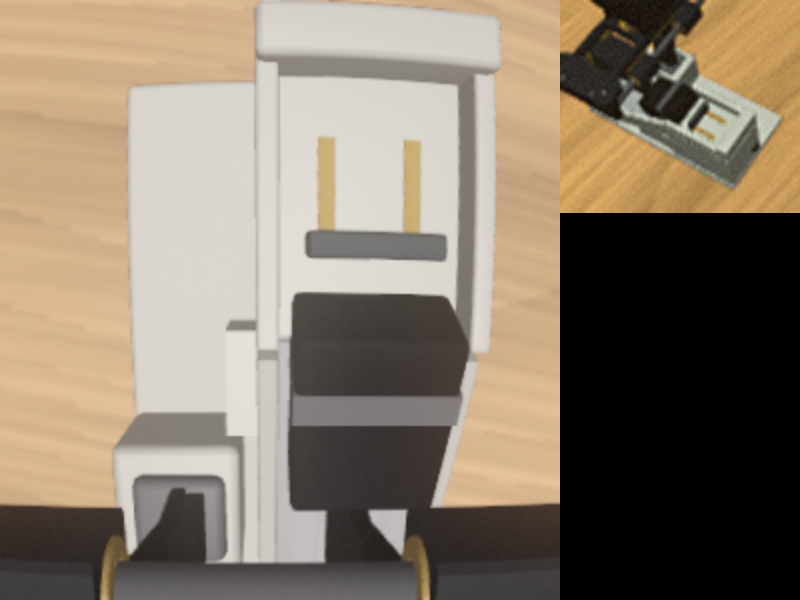

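The battery (crop 290–465, 295–510) has left the bay and rests tilted against the right finger on the slide. The left finger holds the key down.

Emit:
{"method": "arm_command", "body": {
  "series": "0 0 0 0 158;0 0 0 0 158;0 0 0 0 158;0 0 0 0 158;0 0 0 0 158;0 0 0 0 158"
}}

```text
time_s: 4.88
tool_pos: [0.5325, -0.2435, 0.0484]
tool_rot: [180.0, -0.0, 10.8]
force: [-0.9, 1.1, 6.7]
grip_width: 0.033
grasp_force: 4.0
```

```bash
python3 - <<'E'
from h import *
from cell import env
a=cams.read_camera('wrist').astype(int);b=cams.read_camera('wrist').astype(int)
w=cv2.imread('pics/w3.png')[:600,:560]
d=np.abs(cv2.resize(b[:300,150:430].astype('uint8'),(560,600)).astype(int)-w)[290:510,280:470]
print(np.abs(a-b)[140:260,280:400].mean(),d.mean(),telemetry.get_obs()['force'])
if d.mean()<4: print(env.sign_off())
E
```

```text
1.009074074074074 0.7680462519936204 [-0.8169649  -0.24293101  7.67632606]
the job is handed in; nothing more can be done
None
```

I pressed the loaded charger's eject key down and trapped the battery on its slide with the other finger. It lay still there, with the key still held down, when I handed the job in at about 5 s.

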